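# Gauge a turned grip blank in the bench calliper

### The arm

A 7-joint arm with a two-finger parallel gripper is mounted at the origin on a cart in front of the work surface, level with it; the furniture and walls round the work are solid. World frame = base frame: x ahead of the robot, y to its left, z up, the work surface at z = 0. Lengths are in m, angles in rad, forces in N, time in s.
With the tool pointing down it reaches from about 0.425 to 0.875 m from the base axis. Payload 4.7 kg.
Tool frame: the origin (TCP) lies between the finger pads; the fingertips stand 19 mm ahead of it and the grasp point (between the pads) is the TCP (ctrl.tip_extent is the distance from the TCP to the fingertips, in m); z points along the fingers, y is the line along which they close (so a half turn about z gives the same grasp; the last joint's range is limited). The gripper opens to 87 mm and grips with 3 to 60 N. Pads are 19 mm wide; open, the fingers measure 117 mm over their backs; the gripper's body (75 mm by 190 mm) begins 51 mm behind the grasp point.
Start: joints at [1.264, 0.321, -0.07, 1.45, 0.023, 1.371, -0.057], TCP at [0.205, -0.617, 0.242] pointing down, gripper open.
Joint ranges: [-2.86, 2.86], [-0.3, 2.09], [-1.38, 1.24], [0.06, 2.45], [-1.56, 4.7], [0.09, 2.05], [-2.69, 2.69]. Speed limits (rad/s): [2.57, 2.57, 3.14, 3.14, 3.14, 3.14, 3.14].

### API

Orientations are given as a rotation vector (axis times angle).
In Python, from bench import ctrl gives the robot as it stands.
- The arm moves only by the shell command python3 -m crank 'ROWS' [OPENING] [FORCE]. ROWS is JSON, a list of rows, each an object of numbers: "tx", "ty", "tz": the shift along the tool's x, y, z in mm; "turn": the turn about the tool's z in units of 5 degrees (1.0 is 5 degrees). In form: [{"tx": .., "ty": .., "tz": .., "turn": ..}, ...]. A call has 1 to 5 rows; each row is the pose to reach, as a shift and turn from the pose commanded when the call began, along the tool's axes at that moment; what a row does not reach only later rows make up. A row lasts 1/8 s, in which the tool goes at most 62.5 mm and 10.7 degrees, less where a joint would pass 70% of its speed; a pose out of reach is approached as far as the arm can. A call with a gripper value outside its range is refused whole. OPENING is the finger opening in mm, from 0 to 87, set as the call begins (- or left out, the last holds). The fingers move at their own pace and stop on an object; FORCE is the grip in N (left out, the last holds). Time passes only in rows, so rows that repeat a pose let the fingers close. It gives the time, the measured TCP pose, the force, the opening and the grip force at its end, in the units of the state.
- ctrl.get_state(): the state, without advancing time (a new reading comes with each control period).
- ctrl.get_image(name): name is "side" or "top" or "wrist"; returns (picture, depth): 384x512x3 uint8, red, green, blue; 384x512 float32, m along the optical axis (not along the pixel's ray), 0 where there is no reading.
- ctrl.camera_model(name): a dict with "intrinsics" (3x3 intrinsics, pixels), "origin" and "orientation" of the camera in the world. Camera axes: x right, y down, z forward; pixel columns grow to the right and rows downward; lengths in m; the calibration is good to about 2 mm. The wrist camera is an equidistant fisheye: a pixel r from the principal point sees the ray r / f radians off the axis. A picture is of the moment at which its call begins: read the wrist's pose just before it. camera_model takes no time and is no camera call; for the wrist camera it gives the pose at the moment of the call.
- ctrl.close_job(): hands the job in; it is judged then, once.
Trained networks look in the newest picture that a camera, given by its name, has taken for a name from the list of things; names that differ only in an ending like _2 or _b are one class to them, and where a whole thing is asked for, a point or a joint stands for the part that bears it (a point fixed in the world has none). Each returns a list of dicts, best first, with "confidence" (0 to 1); they miss things now and then, are a little off and sometimes report something else, mostly with a low value. They report only what shows in the picture. A call takes as long as a camera call.
- ctrl.recognise(camera, query): "xyz" ([x, y, z] in m, in world coordinates, good to about 4 mm: the middle of the surface that is visible of it).
- ctrl.mark_of(camera, query): "xyz" ([x, y, z] in m, in world coordinates, good to about 4 mm: a listed point, or the origin of a listed thing).
The state is a dict: "time": time; "joint_positions": joint angles; "qd": joint speeds; "joint_torque": joint torques, N m; "position": TCP position; "tool_rot": TCP orientation; "ft_force": force on the tool from outside, world axes, zero at the start; "torque": the same for the moment, N m; "grip_width": opening from 0.0 (shut) to 1.0 (fully open); "grip_force": force on a finger pad.
Only numpy, scipy, OpenCV 4.12 (cv2) and the standard library are available. Lean on these libraries where they do the work, as an engineer would, in place of code of your own. Each camera call takes 0.05 s, during which the arm holds its last target. There are 200 camera calls.

### The job

Check the diameter of the stepped wooden grip blank: stand it, thick end down, on the calliper's board between the two jaws and let go of it. Then slide the moving jaw gently shut until you feel it nip the blank firmly between both jaws, and leave it like that; leave the straight blank where it stands.

Things in the scene. Friction and masses are not known exactly. Their poses are not given: they have to be found in the camera images.
- stepped_blank: Turned wooden grip blank with a step, standing upright: a thick lower part 40 mm in diameter and 38 mm tall, and above it a thin upper part 24 mm in diameter from 38 to 70 mm height. 100 g or so, loose. Origin at the centre of its underside (the thick end), z up along its axis.
- straight_blank: Plain turned wooden blank without a step, standing upright, 32 mm in diameter and 70 mm tall, loose; to be left alone. Origin at the centre of its underside, z up.
- gauge: Bench calliper fixed to the table: plywood board 150 (x) x 220 (y) x 12 mm with a steel beam along y at x = +45 mm. Two steel jaws reach from the beam over the board to x = -58 mm, 13 to 39 mm above the table; beam top 38 mm above it. Between the jaws the board is bare from x = -75 to +33 mm. Origin: centre of the board's underside, on the table; the jaws close along its y axis.
- fixed_jaw: The fixed jaw, a steel prong at the gauge's -y end, 14 mm thick. Origin in the plane of its measuring face, on the board's top; the face looks to +y and runs along x from -58 to +33 mm in this frame, whose axes are parallel to the gauge's. It lies 75 mm to -y of the gauge's origin.
- moving_jaw: The moving jaw, a like prong on the slide. Origin in the plane of its measuring face, on the board's top; the face looks to -y, towards the fixed jaw, and runs along x from -58 to +33 mm; axes parallel to the gauge's.
- thumb_grip (a point): Top centre of the thumb grip of the slide that carries the moving jaw: an upright dark steel bar 20 mm (along gauge x) x 14 mm (along gauge y), its top 93 mm above the table, free from 48 mm above the table upwards. It stands 45 mm to +x and 30 mm to +y of the moving jaw's origin and moves with it.
- slide (a joint): Opening between the two jaw faces in m: 0 jaws together, 0.105 fully open; it grows as the moving jaw goes to the gauge's +y. Stiff: it takes about 2 N to move and stays where it is left.

How it is judged:
On the way, in this order (a step that is already met when the one before it is completed fails the run):
1. the stepped blank stands upright, thick end down, on the board between the open jaws, let go of (angle between stepped_blank's own z axis and vertical below 0.1 rad and z of stepped_blank in the frame of gauge between 0.009 and 0.015 m and x of stepped_blank in the frame of gauge between -0.055 and 0.03 m and y of stepped_blank in the frame of fixed_jaw above 0.017 m and y of stepped_blank in the frame of moving_jaw below -0.017 m and contact force between the fingers and stepped_blank below 0.1 N), for 0.2 s.
2. the jaws press on the blank from both sides with more than 0.5 N (contact force between each of moving_jaw, fixed_jaw and stepped_blank above 0.5 N), for 0.1 s.
At the end, for the whole second after the job is handed in: The stepped blank stands at rest, thick end down (tilted less than 0.1 rad), on the calliper's board, and both jaw faces lie against its thick part (neither more than 2 mm off it) (angle between stepped_blank's own z axis and vertical below 0.1 rad and z of stepped_blank in the frame of gauge between 0.009 and 0.015 m and x of stepped_blank in the frame of gauge between -0.055 and 0.03 m and y of stepped_blank in the frame of fixed_jaw between 0.017 and 0.022 m and y of stepped_blank in the frame of moving_jaw between -0.022 and -0.017 m and linear speed of stepped_blank below 0.02 m/s); the robot touches nothing.
It fails at once if the straight blank is shifted by more than 20 mm or toppled (distance of straight_blank from where it was at the start of the episode above 0.02 m or angle between straight_blank's own z axis and vertical above 0.5 rad).
It fails at once if the moving jaw is forced: it presses on the stepped blank with more than 40 N (contact force between moving_jaw and stepped_blank above 40 N).
It also fails if it takes over 48 s, if anything falls off the work surface, if the arm or the gripper's body presses on something with over 40 N, if the wrist force passes 120 N, or if a joint passes its speed limit or range.

## Working session

There is one attempt and no reset: what is moved stays moved. The work goes in short steps, Python scripts to look and compute and a shell command to move; the robot and the scene stay as the last step left them, time stands still between calls to the robot, and variables do not carry over. Pictures are saved under pics/ and viewed, at most 10 in all, crops included, and the job is handed in when it is done.

```bash
mkdir -p pics
cat > h.py <<'E'
import numpy as np,cv2
from bench import ctrl
from scipy.spatial.transform import Rotation as R
def snap(n,f):
    p,d=ctrl.get_image(n); cv2.imwrite('pics/'+f,p[:,:,::-1]); return p,d
def rel(p):
    s=ctrl.get_state(); return R.from_rotvec(s['tool_rot']).inv().apply(np.array(p)-s['position'])*1000
E
python3 - <<'E'
from h import *
for c in ['top','side']:
    p,d=snap(c,c+'1.png')
    m=ctrl.camera_model(c);print(c,np.round(m['origin'],3),np.round(m['intrinsics'],1).tolist(),np.round(m['orientation'],3).tolist())
    for q in ['stepped_blank','straight_blank','gauge','fixed_jaw','moving_jaw','thumb_grip']:
        print(q,[(np.round(r['xyz'],3).tolist(),round(r['confidence'],2)) for r in ctrl.mark_of(c,q)])
s=ctrl.get_state();print(s['time'],s['position'],R.from_rotvec(s['tool_rot']).as_matrix().round(3).tolist())
a=cv2.imread('pics/top1.png');b=cv2.imread('pics/side1.png')
cv2.imwrite('pics/both.png',cv2.resize(np.vstack([a,b]),(400,600)))
E
```

```text
top [0.423 0.092 0.941] [[374.9, 0.0, 250.3], [0.0, 374.9, 188.0], [0.0, 0.0, 1.0]] [-2.129, 2.169, -0.142]
stepped_blank [([0.637, 0.032, 0.004], 0.73)]
straight_blank [([0.613, -0.122, -0.004], 0.67)]
gauge [([0.538, 0.271, 0.001], 0.78)]
fixed_jaw [([0.524, 0.202, 0.013], 0.71)]
moving_jaw [([0.54, 0.286, 0.011], 0.54)]
thumb_grip [([0.59, 0.307, 0.094], 0.92)]
side [0.082 1.061 0.609] [[487.0, 0.0, 260.2], [0.0, 487.0, 190.7], [0.0, 0.0, 1.0]] [-0.539, 2.408, -1.517]
stepped_blank [([0.631, 0.032, -0.002], 0.8), ([0.526, 0.204, 0.015], 0.58)]
straight_blank [([0.611, -0.124, -0.002], 0.49)]
gauge [([0.538, 0.273, 0.001], 0.89)]
fixed_jaw [([0.525, 0.203, 0.013], 0.93)]
moving_jaw [([0.541, 0.289, 0.015], 0.77), ([0.527, 0.205, 0.012], 0.45)]
thumb_grip [([0.59, 0.306, 0.094], 0.81)]
0.7 [ 0.20492084 -0.61687815  0.2416325 ] [[0.949, 0.315, 0.0], [0.315, -0.949, -0.0], [-0.0, 0.0, -1.0]]
```

View pics/top1.png

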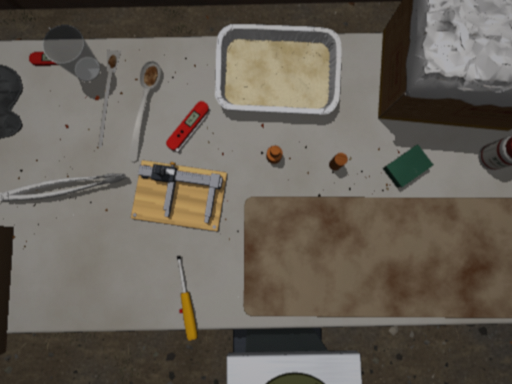

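View pics/side1.png

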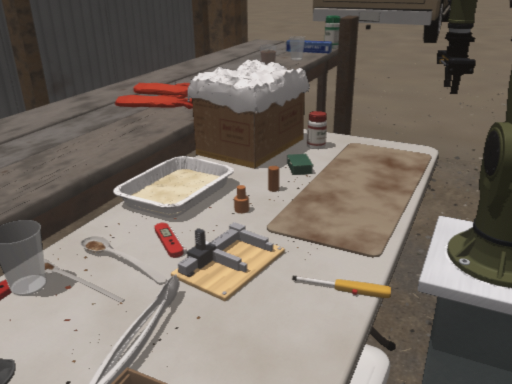

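The top view shows the calliper at about (180,195), with the jaw gap near (190,195) and the thumb grip at (163,173). The stepped blank is at (275,154) and the straight blank at (339,162). The side view matches. From the marks, the gauge yaw is about -0.19 rad and the opening is about 86 mm.

```bash
python3 -m crank '[{"tx":44,"ty":-38},{"tx":88,"ty":-76},{"tx":131,"ty":-114},{"tx":175,"ty":-152},{"tx":218,"ty":-189}]' 60 10; python3 -m crank '[{"tx":44,"ty":-38},{"tx":88,"ty":-76},{"tx":131,"ty":-114},{"tx":175,"ty":-152},{"tx":218,"ty":-189}]'; python3 -m crank '[{"turn":2},{"turn":4},{"turn":5.85},{"turn":5.85},{"turn":5.85}]'
python3 -c "
from h import *
s=ctrl.get_state();print(s['position'],R.from_rotvec(s['tool_rot']).as_matrix().round(3).tolist(),rel([.634,.032,.18]))"
```

```text
[ 0.20492084 -0.61687815  0.2416325 ] [[0.949, 0.315, 0.0], [0.315, -0.949, -0.0], [-0.0, 0.0, -1.0]] [ 611.77943978 -480.51061158   61.52895667]$[0]: bad value
$[0]: bad value
$[0]: bad value
```

```bash
python3 -m crank '[{"tx":44,"ty":-38,"tz":0,"turn":0},{"tx":88,"ty":-76,"tz":0,"turn":0},{"tx":131,"ty":-114,"tz":0,"turn":0},{"tx":175,"ty":-152,"tz":0,"turn":0},{"tx":218,"ty":-189,"tz":0,"turn":0}]' 60 10
```

```text
time: 1.32
position: [0.3531, -0.367, 0.2419]
tool_rot: [3.1, 0.502, 0.001]
ft_force: [0.5, -0.4, 0.3]
grip_width: 0.692
grip_force: 0.0
```

```bash
python3 -m crank '[{"tx":44,"ty":-38,"tz":0,"turn":0},{"tx":88,"ty":-76,"tz":0,"turn":0},{"tx":131,"ty":-114,"tz":0,"turn":0},{"tx":175,"ty":-152,"tz":0,"turn":0},{"tx":218,"ty":-189,"tz":0,"turn":0}]'; python3 -m crank '[{"tx":0,"ty":0,"tz":0,"turn":2},{"tx":0,"ty":0,"tz":0,"turn":4},{"tx":0,"ty":0,"tz":0,"turn":5.85},{"tx":0,"ty":0,"tz":0,"turn":5.85}]'
python3 -c "
from h import *
s=ctrl.get_state();print(s['position'],R.from_rotvec(s['tool_rot']).as_matrix().round(3).tolist(),rel([.634,.032,.18]))"
```

```text
time: 1.95
position: [0.5003, -0.119, 0.242]
tool_rot: [3.1, 0.501, 0.001]
ft_force: [0.8, -1.7, -0.1]
grip_width: 0.689
grip_force: 0.0
time: 2.45
position: [0.4995, -0.1206, 0.2417]
tool_rot: [3.127, -0.295, 0.0]
ft_force: [-0.1, -0.8, 0.3]
grip_width: 0.686
grip_force: 0.0
[ 0.49951615 -0.12063518  0.24165851] [[0.982, -0.187, 0.0], [-0.187, -0.982, -0.0], [0.0, 0.0, -1.0]] [ 103.61039306 -175.0747018    61.63533149]
```

```bash
python3 -m crank '[{"tx":21,"ty":-44,"tz":0,"turn":0},{"tx":45,"ty":-88,"tz":15,"turn":0},{"tx":74,"ty":-132,"tz":30,"turn":0},{"tx":104,"ty":-175,"tz":50,"turn":0},{"tx":104,"ty":-175,"tz":60,"turn":0}]'
python3 - <<'E'
from h import *
p,d=snap('wrist','w1.png'); m=ctrl.camera_model('wrist')
for c in ['wrist','top','side']:
    if c!='wrist': ctrl.get_image(c)
    for f in (ctrl.mark_of,ctrl.recognise):
        for r in f(c,'stepped_blank')[:1]: print(c,f.__name__,np.round(r['xyz'],4),round(r['confidence'],2),rel(r['xyz']).round(1))
print(np.round(m['intrinsics'],1).tolist(),ctrl.get_state()['position'])
E
```

```text
time: 3.08
position: [0.6352, 0.0365, 0.1793]
tool_rot: [-3.125, 0.283, 0.004]
ft_force: [-0.8, -0.4, -0.4]
grip_width: 0.693
grip_force: 0.0
wrist call [0.6323 0.0349 0.0019] 0.66 [ -1.2  -3.1 177.6]
wrist call [0.6375 0.0293 0.039 ] 0.86 [  3.9   0.4 141.8]
top call [0.637  0.0356 0.0013] 0.72 [  1.   -6.2 181.1]
top call [0.6312 0.0359 0.038 ] 0.47 [ -4.9  -5.4 144.7]
side call [ 0.6323  0.0342 -0.0009] 0.63 [ -3.6  -3.4 183.7]
side call [0.6238 0.0459 0.0372] 0.82 [-13.9 -13.1 145.4]
[[297.3, 0.0, 257.5], [0.0, 297.3, 191.6], [0.0, 0.0, 1.0]] [0.6347653  0.03054845 0.18263291]
```

View pics/w1.png

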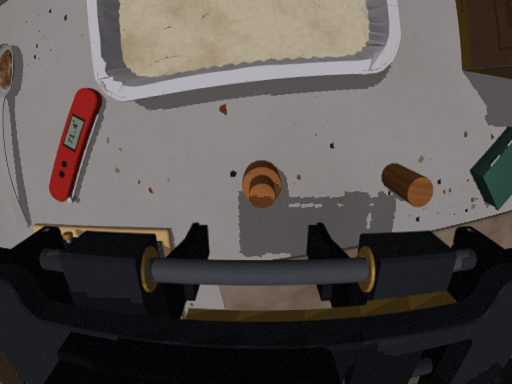

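The wrist view shows the stepped blank at (262,183), centred between the fingers, with the straight blank well to the right at (407,184). The networks agree on about (0.634, 0.034), so I descend and grip the thin part.

```bash
python3 -m crank '[{"tx":-1,"ty":-3,"tz":30,"turn":0},{"tx":-1,"ty":-3,"tz":60,"turn":0},{"tx":-1,"ty":-3,"tz":90,"turn":0},{"tx":-1,"ty":-3,"tz":110,"turn":0},{"tx":-1,"ty":-3,"tz":121,"turn":0}]'
python3 -m crank '[{"tx":0,"ty":0,"tz":0,"turn":0},{"tx":0,"ty":0,"tz":0,"turn":0},{"tx":0,"ty":0,"tz":0,"turn":0},{"tx":0,"ty":0,"tz":0,"turn":0},{"tx":0,"ty":0,"tz":0,"turn":0}]' 0 10
```

```text
time: 4.15
position: [0.634, 0.0343, 0.0598]
tool_rot: [3.127, -0.298, -0.001]
ft_force: [0.0, -0.3, 0.7]
grip_width: 0.691
grip_force: 0.0
time: 4.78
position: [0.6345, 0.0345, 0.0609]
tool_rot: [3.127, -0.298, 0.001]
ft_force: [0.4, -0.1, 0.7]
grip_width: 0.272
grip_force: 9.9
```

```bash
python3 -m crank '[{"tx":0,"ty":0,"tz":-20,"turn":0},{"tx":0,"ty":0,"tz":-45,"turn":0},{"tx":0,"ty":0,"tz":-70,"turn":0},{"tx":0,"ty":0,"tz":-90,"turn":0},{"tx":0,"ty":0,"tz":-90,"turn":0}]'
python3 - <<'E'
from h import *
for c in ['top','side']:
    ctrl.get_image(c)
    for q in ['gauge','fixed_jaw','moving_jaw','thumb_grip']:
        print(q,[(np.round(r['xyz'],3).tolist(),round(r['confidence'],2)) for r in ctrl.mark_of(c,q)[:1]])
s=ctrl.get_state();print(s['position'],s['grip_width'],rel([.5159,.2377,.10]))
E
```

```text
time: 5.4
position: [0.6355, 0.035, 0.153]
tool_rot: [-3.127, 0.297, -0.006]
ft_force: [0.0, 0.1, -1.6]
grip_width: 0.274
grip_force: 9.9
gauge [([0.538, 0.27, -0.001], 0.56)]
fixed_jaw [([0.522, 0.198, 0.015], 0.64)]
moving_jaw [([0.539, 0.287, 0.01], 0.49)]
thumb_grip [([0.589, 0.307, 0.091], 0.64)]
gauge []
fixed_jaw [([0.527, 0.206, 0.013], 0.73)]
moving_jaw [([0.542, 0.289, 0.015], 0.92)]
thumb_grip [([0.61, -0.122, -0.001], 0.46)]
[0.63401911 0.03473704 0.15003159] 0.2728025739669672 [-154.22728772 -177.05843451   50.13481704]
```

```bash
python3 -m crank '[{"tx":-31,"ty":-35,"tz":0,"turn":0},{"tx":-62,"ty":-71,"tz":0,"turn":0},{"tx":-93,"ty":-106,"tz":0,"turn":0},{"tx":-124,"ty":-142,"tz":0,"turn":0},{"tx":-154,"ty":-177,"tz":0,"turn":0}]'
python3 -m crank '[{"tx":0,"ty":0,"tz":0,"turn":0},{"tx":0,"ty":0,"tz":20,"turn":0},{"tx":0,"ty":0,"tz":40,"turn":0},{"tx":0,"ty":0,"tz":50,"turn":0},{"tx":0,"ty":0,"tz":50,"turn":0}]'
python3 - <<'E'
from h import *
p,d=snap('side','s2.png');q,d=snap('top','t2.png')
cv2.imwrite('pics/c2.png',np.hstack([cv2.resize(p[190:310,150:310],(400,300)),cv2.resize(q[130:250,110:270],(400,300))])[:,:,::-1])
print(ctrl.get_state()['position'])
E
```

```text
time: 6.52
position: [0.5154, 0.2389, 0.1506]
tool_rot: [3.127, -0.297, 0.001]
ft_force: [0.6, 0.1, -1.2]
grip_width: 0.267
grip_force: 10.0
time: 7.15
position: [0.5158, 0.2366, 0.0989]
tool_rot: [3.126, -0.299, -0.004]
ft_force: [-0.5, 0.3, -0.4]
grip_width: 0.275
grip_force: 10.0
[0.51666212 0.23753357 0.1005816 ]
```

View pics/c2.png

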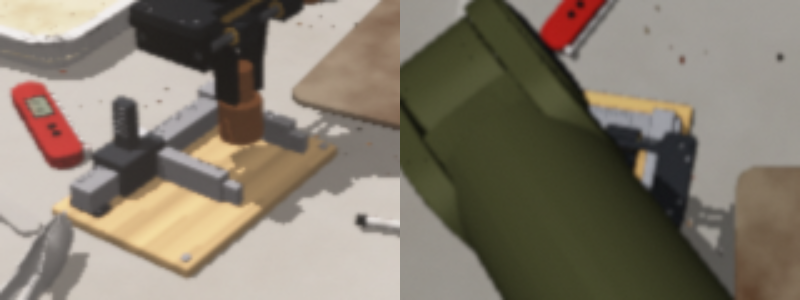

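The blank hangs upright between the jaws, at (240,118) in the left crop and nearer the fixed jaw. Next I lower it onto the board.

```bash
python3 -m crank '[{"tx":0,"ty":0,"tz":12,"turn":0},{"tx":0,"ty":0,"tz":20,"turn":0},{"tx":0,"ty":0,"tz":24,"turn":0},{"tx":0,"ty":0,"tz":26,"turn":0},{"tx":0,"ty":0,"tz":26,"turn":0}]'
python3 -m crank '[{"tx":0,"ty":0,"tz":1,"turn":0},{"tx":0,"ty":0,"tz":1.5,"turn":0},{"tx":0,"ty":0,"tz":1.5,"turn":0}]'
```

```text
time: 7.88
position: [0.5164, 0.2376, 0.0745]
tool_rot: [3.127, -0.297, -0.0]
ft_force: [0.1, 0.1, -1.8]
grip_width: 0.273
grip_force: 10.0
time: 8.25
position: [0.5164, 0.2376, 0.0731]
tool_rot: [3.127, -0.298, 0.0]
ft_force: [-0.0, -0.5, -0.9]
grip_width: 0.27
grip_force: 10.0
```

```bash
python3 -m crank '[{"tx":0,"ty":0,"tz":0.5,"turn":0},{"tx":0,"ty":0,"tz":1,"turn":0},{"tx":0,"ty":0,"tz":1,"turn":0}]'; python3 -m crank '[{"tx":0,"ty":0,"tz":0,"turn":0},{"tx":0,"ty":0,"tz":0,"turn":0},{"tx":0,"ty":0,"tz":0,"turn":0},{"tx":0,"ty":0,"tz":0,"turn":0}]' 50; python3 -m crank '[{"tx":0,"ty":0,"tz":-10,"turn":0},{"tx":0,"ty":0,"tz":-30,"turn":0},{"tx":0,"ty":0,"tz":-60,"turn":0},{"tx":0,"ty":0,"tz":-100,"turn":0},{"tx":0,"ty":0,"tz":-100,"turn":0}]'
python3 -c "
from h import *
s=ctrl.get_state();print(s['position'],rel([.5965,.343,.15]))"
```

```text
time: 8.62
position: [0.5168, 0.2374, 0.0727]
tool_rot: [3.127, -0.298, 0.001]
ft_force: [-0.8, -2.0, 5.9]
grip_width: 0.273
grip_force: 10.0
time: 9.12
position: [0.5162, 0.2376, 0.0718]
tool_rot: [3.127, -0.297, -0.0]
ft_force: [-0.2, 0.2, 0.2]
grip_width: 0.557
grip_force: 0.0
time: 9.75
position: [0.5187, 0.2392, 0.1772]
tool_rot: [-3.124, 0.297, -0.012]
ft_force: [-0.8, 0.2, -0.2]
grip_width: 0.573
grip_force: 0.0
[0.51868204 0.2392162  0.17716816] [  56.6695832  -116.47304705   28.0608109 ]
```

Released cleanly. I close the fingers and go behind the thumb grip, on its +y side.

```bash
python3 -m crank '[{"tx":14,"ty":-30,"tz":0,"turn":0},{"tx":28,"ty":-60,"tz":0,"turn":0},{"tx":42,"ty":-90,"tz":0,"turn":0},{"tx":57,"ty":-119,"tz":0,"turn":0},{"tx":57,"ty":-119,"tz":0,"turn":0}]' 0 10
python3 - <<'E'
from h import *
for c in ['wrist','side']:
    p,d=snap(c,c+'3.png')
    for q in ['stepped_blank','fixed_jaw','moving_jaw','thumb_grip']:
        print(c,q,[(np.round(r['xyz'],3).tolist(),round(r['confidence'],2),rel(r['xyz']).round(1).tolist()) for r in ctrl.mark_of(c,q)[:1]])
    if c=='side': q=p
    else: w=p
cv2.imwrite('pics/c3.png',np.hstack([cv2.resize(q[170:320,130:330],(400,300)),cv2.resize(w,(400,300))])[:,:,::-1])
print(ctrl.get_state()['position'])
E
```

```text
time: 10.38
position: [0.5947, 0.3458, 0.1716]
tool_rot: [-3.126, 0.294, 0.002]
ft_force: [0.2, -0.1, -0.1]
grip_width: 0.086
grip_force: 0.0
wrist stepped_blank [([0.512, 0.238, 0.014], 0.91, [-60.5, 118.6, 158.3])]
wrist fixed_jaw [([0.526, 0.199, 0.013], 0.83, [-39.8, 154.5, 159.1])]
wrist moving_jaw [([0.538, 0.288, 0.013], 0.81, [-44.8, 64.2, 159.4])]
wrist thumb_grip [([0.587, 0.306, 0.092], 0.9, [-0.8, 37.6, 80.7])]
side stepped_blank [([0.516, 0.239, 0.01], 0.95, [-57.9, 116.9, 162.3])]
side fixed_jaw [([0.527, 0.201, 0.015], 0.56, [-40.0, 152.2, 157.6])]
side moving_jaw [([0.545, 0.288, 0.015], 0.84, [-38.9, 63.2, 157.6])]
side thumb_grip [([0.589, 0.307, 0.093], 0.84, [0.7, 36.8, 79.2])]
[0.59481693 0.34318556 0.17228827]
```

View pics/c3.png

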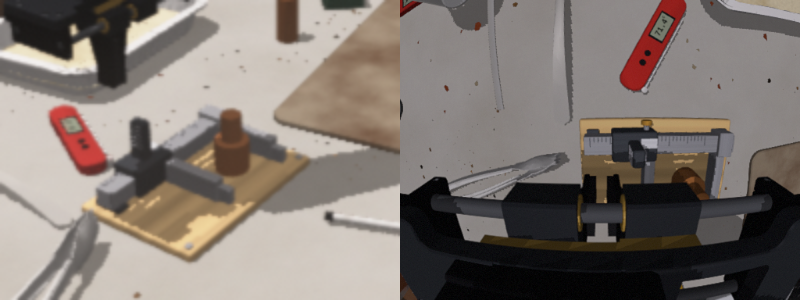

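The blank stands upright between the jaws, at (232,150) left. The thumb grip is about 37 mm ahead in tool y, so I lower beside it.

```bash
python3 -m crank '[{"tx":0,"ty":0,"tz":30,"turn":0},{"tx":0,"ty":0,"tz":60,"turn":0},{"tx":0,"ty":0,"tz":85,"turn":0},{"tx":0,"ty":0,"tz":90,"turn":0},{"tx":0,"ty":0,"tz":90,"turn":0}]'; python3 -m crank '[{"tx":0,"ty":3,"tz":0,"turn":0},{"tx":0,"ty":6,"tz":0,"turn":0},{"tx":0,"ty":9,"tz":0,"turn":0},{"tx":0,"ty":12,"tz":0,"turn":0},{"tx":0,"ty":15,"tz":0,"turn":0}]';  python3 -m crank '[{"tx":0,"ty":3,"tz":0,"turn":0},{"tx":0,"ty":6,"tz":0,"turn":0},{"tx":0,"ty":9,"tz":0,"turn":0},{"tx":0,"ty":12,"tz":0,"turn":0},{"tx":0,"ty":15,"tz":0,"turn":0}]'
```

```text
time: 11.5
position: [0.595, 0.3438, 0.0825]
tool_rot: [-3.127, 0.298, -0.0]
ft_force: [1.1, 0.1, 0.7]
grip_width: 0.01
grip_force: 0.0
time: 12.12
position: [0.5919, 0.3286, 0.0821]
tool_rot: [3.127, -0.298, 0.0]
ft_force: [-0.3, -0.3, 0.4]
grip_width: 0.006
grip_force: 0.0
time: 12.75
position: [0.5892, 0.3142, 0.0821]
tool_rot: [-3.127, 0.297, -0.001]
ft_force: [1.4, 0.8, -0.6]
grip_width: 0.006
grip_force: 1.0
```

```bash
python3 -m crank '[{"tx":0,"ty":2,"tz":0,"turn":0},{"tx":0,"ty":4,"tz":0,"turn":0},{"tx":0,"ty":6,"tz":0,"turn":0},{"tx":0,"ty":8,"tz":0,"turn":0},{"tx":0,"ty":10,"tz":0,"turn":0}]'
python3 - <<'E'
from h import *
for c in ['wrist','side']:
    p,d=snap(c,c+'4.png')
    for q in ['stepped_blank','fixed_jaw','moving_jaw','thumb_grip']:
        print(c,q,[(np.round(r['xyz'],3).tolist(),round(r['confidence'],2),rel(r['xyz']).round(1).tolist()) for r in ctrl.mark_of(c,q)[:1]])
    if c=='side': q=p
    else: w=p
cv2.imwrite('pics/c4.png',np.hstack([cv2.resize(q[170:320,130:330],(400,300)),cv2.resize(w,(400,300))])[:,:,::-1])
print(ctrl.get_state()['position'])
E
```

```text
time: 13.38
position: [0.5873, 0.3043, 0.0821]
tool_rot: [-3.127, 0.298, -0.0]
ft_force: [1.5, 2.9, 0.2]
grip_width: 0.009
grip_force: 1.0
wrist stepped_blank []
wrist fixed_jaw [([0.524, 0.199, 0.013], 0.61, [-42.4, 114.9, 69.5])]
wrist moving_jaw []
wrist thumb_grip []
side stepped_blank [([0.515, 0.237, 0.013], 0.94, [-57.6, 79.7, 69.3])]
side fixed_jaw [([0.527, 0.203, 0.014], 0.57, [-40.1, 110.5, 68.3])]
side moving_jaw [([0.539, 0.265, 0.016], 0.93, [-39.4, 47.0, 65.7])]
side thumb_grip [([0.584, 0.286, 0.095], 0.8, [0.7, 19.0, -13.6])]
[0.58688445 0.30423186 0.08180542]
```

View pics/c4.png

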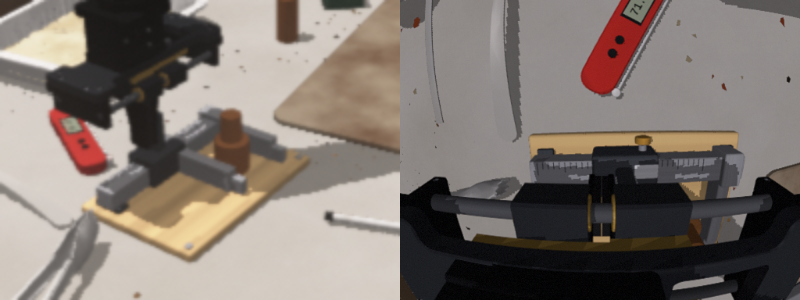

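The jaw is moving, with the gap now about 64 mm and the push about 3 N. I push on and slow down before the nip.

```bash
python3 -m crank '[{"tx":0,"ty":2,"tz":0,"turn":0},{"tx":0,"ty":4,"tz":0,"turn":0},{"tx":0,"ty":6,"tz":0,"turn":0},{"tx":0,"ty":8,"tz":0,"turn":0},{"tx":0,"ty":10,"tz":0,"turn":0}]'|grep -E 'pos|ft'
python3 -m crank '[{"tx":0,"ty":1,"tz":0,"turn":0},{"tx":0,"ty":2,"tz":0,"turn":0},{"tx":0,"ty":3,"tz":0,"turn":0},{"tx":0,"ty":4,"tz":0,"turn":0},{"tx":0,"ty":5,"tz":0,"turn":0}]'|grep -E 'pos|ft'
python3 -c "
from h import *
ctrl.get_image('side')
for q in ['stepped_blank','fixed_jaw','moving_jaw','thumb_grip']:
    print(q,[(np.round(r['xyz'],3).tolist(),round(r['confidence'],2)) for r in ctrl.mark_of('side',q)[:1]])
"
```

```text
position: [0.5852, 0.2945, 0.0819]
ft_force: [0.2, 1.9, -1.6]
position: [0.5844, 0.2897, 0.082]
ft_force: [0.8, 1.3, -0.7]
stepped_blank [([0.515, 0.234, 0.01], 0.92)]
fixed_jaw [([0.526, 0.206, 0.014], 0.54)]
moving_jaw [([0.534, 0.252, 0.01], 0.75)]
thumb_grip [([0.583, 0.272, 0.093], 0.76)]
```

```bash
python3 -m crank '[{"tx":0,"ty":1,"tz":0,"turn":0},{"tx":0,"ty":2,"tz":0,"turn":0},{"tx":0,"ty":3,"tz":0,"turn":0},{"tx":0,"ty":4,"tz":0,"turn":0},{"tx":0,"ty":4,"tz":0,"turn":0}]'|grep -E 'pos|ft'
python3 -m crank '[{"tx":0,"ty":0.5,"tz":0,"turn":0},{"tx":0,"ty":1,"tz":0,"turn":0},{"tx":0,"ty":1,"tz":0,"turn":0}]'|grep -E 'pos|ft'
python3 -m crank '[{"tx":0,"ty":0.5,"tz":0,"turn":0},{"tx":0,"ty":1,"tz":0,"turn":0},{"tx":0,"ty":1,"tz":0,"turn":0}]'|grep -E 'pos|ft'
```

```text
position: [0.5837, 0.2855, 0.082]
ft_force: [0.3, 2.0, -0.3]
position: [0.5835, 0.2847, 0.0821]
ft_force: [1.7, 2.2, -0.2]
position: [0.5833, 0.2837, 0.082]
ft_force: [0.4, 1.9, -1.0]
```

```bash
python3 -m crank '[{"tx":0,"ty":0.5,"tz":0,"turn":0},{"tx":0,"ty":1,"tz":0,"turn":0},{"tx":0,"ty":1,"tz":0,"turn":0}]'|grep -E 'pos|ft'
python3 -m crank '[{"tx":0,"ty":0.5,"tz":0,"turn":0},{"tx":0,"ty":1,"tz":0,"turn":0},{"tx":0,"ty":1,"tz":0,"turn":0}]'|grep -E 'pos|ft'
python3 -c "
from h import *
ctrl.get_image('side')
for q in ['stepped_blank','fixed_jaw','moving_jaw','thumb_grip']:
    print(q,[(np.round(r['xyz'],3).tolist(),round(r['confidence'],2)) for r in ctrl.mark_of('side',q)[:1]])
"
```

```text
position: [0.5831, 0.2827, 0.0821]
ft_force: [1.8, 2.3, -0.5]
position: [0.5829, 0.2817, 0.082]
ft_force: [2.3, 2.9, -0.5]
stepped_blank [([0.515, 0.222, 0.012], 0.71)]
fixed_jaw [([0.527, 0.205, 0.012], 0.51)]
moving_jaw [([0.534, 0.243, 0.014], 0.87)]
thumb_grip []
```

Still no rise in force, so a millimetre or two remains.

```bash
python3 -m crank '[{"tx":0,"ty":0.5,"tz":0,"turn":0},{"tx":0,"ty":1,"tz":0,"turn":0},{"tx":0,"ty":1,"tz":0,"turn":0}]'|grep -E 'pos|ft'
python3 -m crank '[{"tx":0,"ty":0.5,"tz":0,"turn":0},{"tx":0,"ty":1,"tz":0,"turn":0},{"tx":0,"ty":1,"tz":0,"turn":0}]'|grep -E 'pos|ft'
```

```text
position: [0.5827, 0.2808, 0.0821]
ft_force: [2.0, 1.7, 0.4]
position: [0.5826, 0.2798, 0.082]
ft_force: [2.4, 2.0, -0.7]
```

```bash
python3 -m crank '[{"tx":0,"ty":0.5,"tz":0,"turn":0},{"tx":0,"ty":1,"tz":0,"turn":0},{"tx":0,"ty":1,"tz":0,"turn":0}]'|grep -E 'pos|ft'
```

```text
position: [0.5824, 0.2791, 0.0821]
ft_force: [3.4, 2.9, -1.0]
```

```bash
for i in 1; do python3 -m crank '[{"tx":0,"ty":0.5,"tz":0,"turn":0},{"tx":0,"ty":0.5,"tz":0,"turn":0}]'|grep -E 'pos|ft'; done; python3 -m crank '[{"tx":0,"ty":0.5,"tz":0,"turn":0},{"tx":0,"ty":0.5,"tz":0,"turn":0}]'|grep -E 'pos|ft'
```

```text
position: [0.5823, 0.279, 0.0822]
ft_force: [3.0, 4.3, -0.9]
position: [0.5823, 0.279, 0.0823]
ft_force: [2.5, 5.3, -1.0]
```

The tool has stalled and the force is rising, so the jaw has nipped the blank. I firm it up a little.

```bash
python3 -m crank '[{"tx":0,"ty":0.5,"tz":0,"turn":0},{"tx":0,"ty":1,"tz":0,"turn":0},{"tx":0,"ty":1,"tz":0,"turn":0}]'|grep -E 'pos|ft';python3 -m crank '[{"tx":0,"ty":0.5,"tz":0,"turn":0},{"tx":0,"ty":1,"tz":0,"turn":0},{"tx":0,"ty":1,"tz":0,"turn":0}]'|grep -E 'pos|ft'
python3 -c "
from h import *
p,d=snap('side','s5.png'); cv2.imwrite('pics/c5.png',cv2.resize(p[170:320,130:330],(600,450))[:,:,::-1])"
```

```text
position: [0.5823, 0.2789, 0.0824]
ft_force: [3.2, 7.6, -2.2]
position: [0.5822, 0.2788, 0.0824]
ft_force: [6.2, 8.5, -3.4]
```

View pics/c5.png

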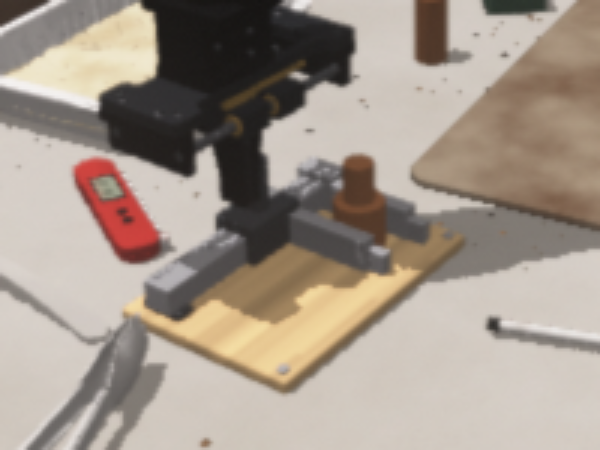

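The blank, at (358,205), stands upright nipped between both jaws at a push of about 10 N. I back off along the slide and then rise.

```bash
python3 -m crank '[{"tx":0,"ty":-3,"tz":0,"turn":0},{"tx":0,"ty":-10,"tz":0,"turn":0},{"tx":0,"ty":-20,"tz":0,"turn":0},{"tx":0,"ty":-25,"tz":0,"turn":0},{"tx":0,"ty":-25,"tz":0,"turn":0}]'|grep -E 'pos|ft'; python3 -m crank '[{"tx":0,"ty":0,"tz":-20,"turn":0},{"tx":0,"ty":0,"tz":-50,"turn":0},{"tx":0,"ty":0,"tz":-90,"turn":0},{"tx":0,"ty":0,"tz":-90,"turn":0},{"tx":0,"ty":0,"tz":-90,"turn":0}]'
python3 -c "
from h import *
for c in ['side','wrist']:
  p,d=snap(c,c+'6.png')
  for q in ['stepped_blank','fixed_jaw','moving_jaw','thumb_grip']:
    print(c,q,[(np.round(r['xyz'],3).tolist(),round(r['confidence'],2)) for r in ctrl.mark_of(c,q)[:1]])
  if c=='side': cv2.imwrite('pics/c6.png',cv2.resize(p[170:320,130:330],(600,450))[:,:,::-1])"
```

```text
position: [0.5861, 0.301, 0.0818]
ft_force: [-0.2, -0.0, 0.5]
time: 21.42
position: [0.5866, 0.3001, 0.1727]
tool_rot: [3.127, -0.298, 0.001]
ft_force: [-0.8, -0.8, -0.0]
grip_width: 0.007
grip_force: 0.0
side stepped_blank [([0.512, 0.218, 0.011], 0.81)]
side fixed_jaw [([0.53, 0.204, 0.012], 0.62)]
side moving_jaw [([0.535, 0.243, 0.016], 0.97)]
side thumb_grip [([0.579, 0.261, 0.09], 0.77)]
wrist stepped_blank [([0.512, 0.225, 0.014], 0.8)]
wrist fixed_jaw [([0.526, 0.199, 0.013], 0.93)]
wrist moving_jaw [([0.532, 0.238, 0.012], 0.55)]
wrist thumb_grip [([0.581, 0.261, 0.089], 0.88)]
```

View pics/c6.png

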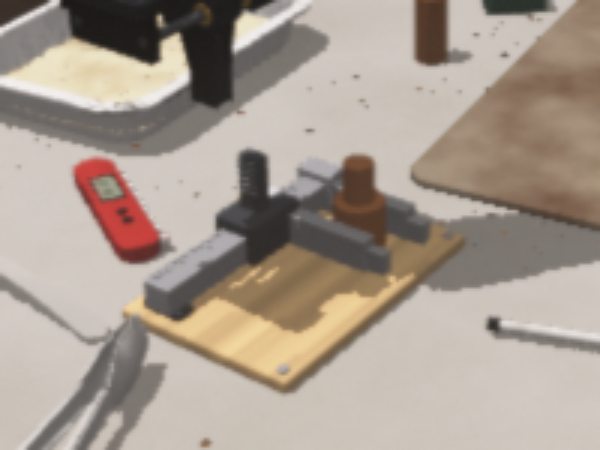

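The blank is still upright and nipped at (358,205), the jaw hasn't moved, the arm is clear, and the straight blank stands at (430,30).

```bash
python3 -c "
from bench import ctrl
print(ctrl.close_job())"
```

```text
the job is handed in; nothing more can be done
None
```

I handed the job in at about 22 s: the stepped blank stands thick end down on the board, nipped between both jaws at about 10 N of push, the straight blank was left alone and the arm is clear; no verdict came back.

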